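# Make up two forklift repair kits

### The job

Make up two repair kits from the stock on the bench: put the guide roller, the headed pin and the domed nut into the three-compartment tray, and the flanged bush and the open nut into the two-compartment tray. Each part stands upright, as it does now, flat on the floor of a compartment of its own (any one of that tray's). Leave the plain bush and the headless pin standing where they are.

Things in the scene. Friction and masses are not known exactly. Their poses are not given: they have to be found in the camera images.
- tray_three: Three-compartment kit tray: grey steel, fixed, three square compartments in a row along its x axis, which runs roughly away from the robot; outside 226 x 78 x 10 mm. Floor 3 mm thick; walls and dividers 4 mm thick, 10 mm high from the underside; compartments 70 x 70 mm inside, centres at x = -74, 0 and +74 mm, y = 0. Origin: centre of the underside; z up.
- tray_two: Two-compartment kit tray: grey steel, fixed, two square compartments in a row along its x axis, which runs roughly away from the robot; outside 152 x 78 x 10 mm. Floor 3 mm thick; walls and dividers 4 mm thick, 10 mm high from the underside; compartments 70 x 70 mm inside, centres at x = -37 and +37 mm, y = 0. Origin: centre of the underside; z up.
- roller: Guide roller: dark steel disc-like cylinder, diameter 50 mm, 33 mm high, bright ring and dark bore on top; the widest part of the stock. Stands upright on the bench among the stock; origin: centre of its underside, z up along its axis.
- headed_pin: Headed pin: steel pin standing on its flat round head. Head diameter 34 mm, 8 mm high; above it the shank, diameter 20 mm; 60 mm high overall. Stands upright on the bench among the stock; origin: centre of its underside, z up along its axis.
- domed_nut: Domed (cap) nut: steel hexagon 36 mm across flats (42 mm across corners), 30 mm high, with a closed round dome on top to 44 mm overall. Pairs of flats face along its x axis and at 60 and 120 degrees to it. Stands upright on the bench among the stock; origin: centre of its underside, z up along its axis.
- flanged_bush: Flanged bush: brass tube, outside diameter 34 mm, bore 22 mm, with a flange at its foot of diameter 46 mm and 6 mm high; 42 mm high overall. Stands upright on the bench among the stock; origin: centre of its underside, z up along its axis.
- open_nut: Open nut: high steel hexagon nut with a dark round hole in its flat top, 36 mm across flats (42 mm across corners), 37 mm high. Pairs of flats face along its x axis and at 60 and 120 degrees to it. Stands upright on the bench among the stock; origin: centre of its underside, z up along its axis.
- plain_bush: Plain bush, stays in stock: straight brass tube without flange, outside diameter 34 mm, bore 22 mm, 42 mm high. Stands upright on the bench among the stock; origin: centre of its underside, z up along its axis.
- dowel: Headless pin, stays in stock: straight steel cylinder, diameter 20 mm, 60 mm high, no head. Stands upright on the bench among the stock; origin: centre of its underside, z up along its axis.
There are look-alikes about, which are no part of the job. What is shaped like the flanged_bush but orange is not meant. What is shaped like the tray_two but brown is not meant.

How it is judged:
By the outcome, as a careful person would: the job done as asked, in the order asked, and still so for the second after the job is handed in, with the robot touching nothing.
It also fails if it takes over 102 s, if anything falls off the work surface, if the arm or the gripper's body presses on something with over 40 N, if the wrist force passes 120 N, or if a joint passes its speed limit or range.

### The arm

A 7-joint arm with a two-finger parallel gripper is mounted at the origin on the work surface. World frame = base frame: x ahead of the robot, y to its left, z up, the work surface at z = 0. Lengths are in m, angles in rad, forces in N, time in s.
With the tool pointing down it reaches from about 0.425 to 0.925 m from the base axis. Payload 6.8 kg.
Tool frame: the origin (TCP) lies on the centre line of the jaws, within the pads' length; the fingertips stand 19 mm ahead of it and the grasp point (between the pads) is the TCP; z points along the fingers, y is the line along which they close (so a half turn about z gives the same grasp; the last joint's range is limited). The gripper opens to 88 mm and grips with 3 to 60 N. Pads are 20 mm wide; open, the fingers measure 115 mm over their backs; the gripper's body (75 mm by 178 mm) begins 61 mm behind the grasp point.
Start: joints at [0.996, 0.477, 0.022, 1.555, -0.011, 1.109, -0.083], TCP at [0.304, -0.603, 0.242] pointing down, gripper open.
Joint ranges: [-2.96, 2.96], [-0.34, 2.1], [-1.41, 1.46], [0.24, 2.44], [-1.37, 4.51], [0.17, 1.92], [-2.96, 2.96]. Speed limits (rad/s): [2.39, 2.39, 3.14, 3.14, 3.14, 3.14, 3.14].

### API

Orientations are given as a rotation vector (axis times angle).
In Python, from workcell import readout, get_image, calibration, job, look_for, mark_of gives the robot as it stands.
- The arm moves only by the tool step_arm, never from a script. Its argument "moves" is a list of rows, each a list of 6 numbers: the shift along the tool's x, y, z in units of 300 mm (1.0 is 300 mm), then the turn, a rotation vector about the tool's x, y, z in units of 180 degrees (1.0 is 180 degrees). In form: [[dx, dy, dz, wx, wy, wz], ...]. A call has 1 to 12 rows; each row is the pose to reach, as a shift and turn from the pose commanded when the call began, along the tool's axes at that moment, turning the shorter way round; what a row does not reach only later rows make up. A row lasts 1/8 s, in which the tool goes at most 62.5 mm and 10.7 degrees, less where a joint would pass 70% of its speed; a pose out of reach is approached as far as the arm can. A call with a number of a shift or a turn outside -1 to 1 is refused whole. A call with a gripper value outside its range is refused whole. "hand" is the finger opening in mm, from 0 to 87.8, set as the call begins (left out, the last holds). The fingers move at their own pace and stop on an object; the grip force is fixed at half the most. Time passes only in rows, so rows that repeat a pose let the fingers close. It gives the time, the measured TCP pose, the force, the opening and the grip force at its end, in the units of the state.
- readout.state(): the state, without advancing time (a new reading comes with each control period).
- get_image(name): name is "side" or "top" or "wrist"; returns the picture (420x560x3 uint8, red, green, blue); there is no depth.
- calibration(name): a dict with "camera_matrix" (3x3 intrinsics, pixels), "k1" (the pictures are not rectified: a ray, as slopes to the right and down, at radius r is drawn at 1 + k1 r^2 times it, then the intrinsics apply), "T" (4x4, takes a point from camera to world coordinates). Camera axes: x right, y down, z forward; pixel columns grow to the right and rows downward; lengths in m; the calibration is good to about 2 mm. A picture is of the moment at which its call begins: read the wrist's pose just before it. calibration takes no time and is no camera call; for the wrist camera it gives the pose at the moment of the call.
- job.sign_off(): hands the job in; it is judged then, once.
Trained networks look in the newest picture that a camera, given by its name, has taken for a name from the list of things; names that differ only in an ending like _2 or _b are one class to them, and where a whole thing is asked for, a point or a joint stands for the part that bears it (a point fixed in the world has none). Each returns a list of dicts, best first, with "confidence" (0 to 1); they miss things now and then, are a little off and sometimes report something else, mostly with a low value. They report only what shows in the picture. A call takes as long as a camera call. They do not tell look-alikes from the thing itself.
- look_for(camera, thing): "bbox" ([left, top, right, bottom] in pixels, round what is visible of it).
- mark_of(camera, thing): "location" ([row, column] in pixels: a listed point, or the origin of a listed thing).
The state is a dict: "t": time; "qpos": joint angles; "qd": joint speeds; "joint_efforts": joint torques, N m; "ee_pos": TCP position; "orientation": TCP orientation; "wrist_force": force on the tool from outside, world axes, zero at the start; "ft_torque": the same for the moment, N m; "gripper_width": finger opening in m; "gripper_force": force on a finger pad.
Only numpy, scipy, OpenCV 4.12 (cv2) and the standard library are available. Lean on these libraries where they do the work, as an engineer would, in place of code of your own. Each camera call takes 0.05 s, during which the arm holds its last target. There are 200 camera calls.

## Working session

There is one attempt and no reset: what is moved stays moved. The work goes in short steps, Python scripts to look and compute and a tool call to move; the robot and the scene stay as the last step left them, time stands still between calls to the robot, and variables do not carry over. Pictures are saved under pics/ and viewed, at most 14 in all, crops included, and the job is handed in when it is done.

Besides the shell and the picture viewer there is one more tool, called after "Call:" as name(argument=value, ...), one argument or row to a line, values as JSON. step_arm: Moves the arm, as the interface text tells. Shifts and turns lie within -1 to 1; 1 stands for 300 mm of shift or 180 degrees of turn. Its arguments: {"type":"object","properties":{"moves":{"type":"array"},"hand":{"type":"number"}},"required":["moves"]}

```bash
ls; mkdir -p pics; python3 - <<'E'
from workcell import *
import cv2
s=readout.state();print({k:s[k] for k in('t','ee_pos','orientation','gripper_width')})
for n in('top','side'):
    cv2.imwrite(f'pics/{n}0.png',cv2.cvtColor(get_image(n),cv2.COLOR_RGB2BGR))
    c=calibration(n);print(n,c)
    for th in 'tray_three tray_two roller headed_pin domed_nut flanged_bush open_nut plain_bush dowel'.split():
        print(th,[(round(d['confidence'],2),[round(v) for v in d['location']]) for d in mark_of(n,th)])
E
```

```text
pics
{'t': 0.0, 'ee_pos': array([ 0.30349747, -0.60232207,  0.24073985]), 'orientation': array([-3.05483195e+00, -7.26272153e-01,  8.57020399e-04]), 'gripper_width': 0.08787963582751857}
top {'camera_matrix': array([[440.56440535,   0.        , 283.8103655 ],
       [  0.        , 440.56440535, 208.2981404 ],
       [  0.        ,   0.        ,   1.        ]]), 'k1': 0.016594455006653158, 'T': array([[ 0.00358411, -0.99134513,  0.13123257,  0.37020688],
       [-0.99982129, -0.00111653,  0.01887184,  0.00196908],
       [-0.01856198, -0.13127675, -0.99117197,  0.9792037 ],
       [ 0.        ,  0.        ,  0.        ,  1.        ]])}
tray_three [(0.78, [199, 410])]
tray_two [(0.73, [213, 176]), (0.16, [234, 246])]
roller []
headed_pin [(0.47, [186, 295])]
domed_nut [(0.52, [181, 246]), (0.5, [143, 344]), (0.29, [200, 413])]
flanged_bush [(0.8, [227, 295]), (0.7, [268, 325])]
open_nut [(0.52, [149, 298])]
plain_bush [(0.65, [236, 348])]
dowel [(0.63, [142, 343])]
side {'camera_matrix': array([[405.71469625,   0.        , 275.38600103],
       [  0.        , 405.71469625, 207.07033701],
       [  0.        ,   0.        ,   1.        ]]), 'k1': -0.084791763099686, 'T': array([[ 0.78618574, -0.35426797,  0.50636567,  0.09371308],
       [-0.61784607, -0.4682825 ,  0.63164684, -0.48925469],
       [ 0.01334993, -0.80944778, -0.5870401 ,  0.49471146],
       [ 0.        ,  0.        ,  0.        ,  1.        ]])}
tray_three [(0.88, [299, 397])]
tray_two [(0.85, [204, 143]), (0.82, [169, 208])]
roller [(0.71, [207, 224]), (0.28, [266, 297])]
headed_pin [(0.76, [213, 303])]
domed_nut [(0.73, [191, 264])]
flanged_bush [(0.86, [268, 252])]
open_nut [(0.89, [198, 338])]
plain_bush [(0.74, [266, 298])]
dowel [(0.51, [222, 378])]
```

View pics/top0.png

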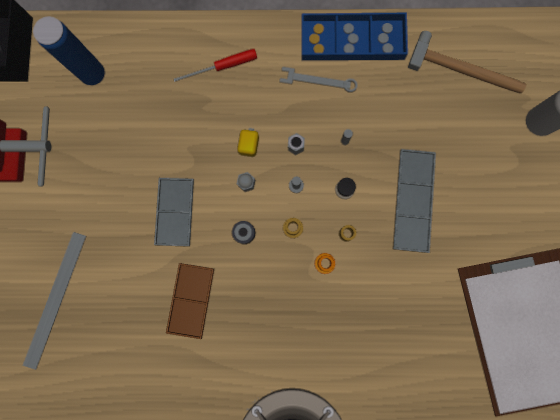

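View pics/side0.png

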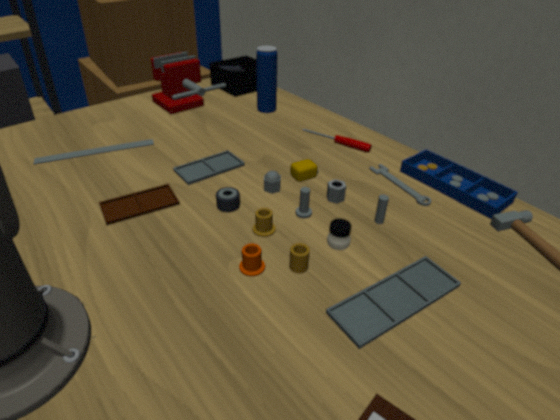

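The top view shows these things by pixel (column, row):
- **Stock to move:** roller (243,232), domed nut (246,182), headed pin (296,186), open nut (296,143), brass flanged bush (293,228).
- **Stock that stays:** plain bush (347,233), dowel (347,137).
- **Trays:** tray_two grey (175,212), tray_three (414,200).

Possible mix-ups are:
- the orange flanged bush (325,263) for the brass one
- the brown tray (190,300) for tray_two
- the plain bush for the flanged bush
- the dowel for the headed pin
- the black and white jar (346,187) for the roller, which is the dark one with a bright ring
- the two nuts for each other

I choose by colour, flange, dome and ring.

```bash
cat > h.py <<'E'
from workcell import *
import numpy as np, cv2
from scipy.spatial.transform import Rotation as R
def ray(c,u,v):
    K=c['camera_matrix'];d=np.array([(u-K[0,2])/K[0,0],(v-K[1,2])/K[1,1]]);s=d.copy()
    for _ in range(10): s=d/(1+c['k1']*(s@s))
    T=c['T'];return T[:3,3],T[:3,:3]@np.r_[s,1]
def plane(c,u,v,z):
    o,d=ray(c,u,v);return o+d*(z-o[2])/d[2]
def proj(c,p):
    q=np.linalg.inv(c['T'])@np.r_[p,1];s=q[:2]/q[2];s=s*(1+c['k1']*(s@s));K=c['camera_matrix']
    return np.array([K[0,0]*s[0]+K[0,2],K[1,1]*s[1]+K[1,2]])
def tri(obs):  # [(c,u,v)]
    A=np.zeros((3,3));b=np.zeros(3);L=[]
    for c,u,v in obs:
        o,d=ray(c,u,v);d=d/np.linalg.norm(d);M=np.eye(3)-np.outer(d,d);A+=M;b+=M@o;L.append((o,M))
    p=np.linalg.solve(A,b);return p,max(np.linalg.norm(M@(p-o)) for o,M in L)
def go(p,yaw=None,rv=None):
    """units to move TCP to p, tool down with closing axis y at world angle yaw"""
    s=readout.state();R0=R.from_rotvec(s['orientation']);d=R0.inv().apply(np.array(p)-s['ee_pos'])/.3
    best=None
    if yaw is not None:
        for a in(yaw,yaw+np.pi):
            y=np.array([np.cos(a),np.sin(a),0]);z=np.array([0,0,-1.]);x=np.cross(y,z)
            w=(R0.inv()*R.from_matrix(np.c_[x,y,z])).as_rotvec()/np.pi
            if best is None or np.linalg.norm(w)<np.linalg.norm(best):best=w
    return np.round(d,4),None if best is None else np.round(best,4)
E
python3 - <<'E'
from h import *
t=calibration('top');s=calibration('side')
P=dict(tray3=(410,199,397,299),tray2=(176,213,208,169),roller=(243,233,227,206),headed=(295,187,303,213),domed=(246,183,272,190),flanged=(293,229,263,230),orange=(325,265,252,268),open=(296,147,337,199),plain=(347,235,298,267),dowel=(346,142,379,221),jar=(346,190,339,244))
for k,(a,b,c,d) in P.items():
    p,e=tri([(t,a,b),(s,c,d)]);print(k,p.round(3),round(e*1e3,1),'top z0',plane(t,a,b,0)[:2].round(3))
print('wrist',calibration('wrist')['T'].round(3),calibration('wrist')['camera_matrix'][0])
s=readout.state();print(R.from_rotvec(s['orientation']).as_matrix().round(3))
print(go([.56,0.02,.36],np.pi/2))
E
```

```text
tray3 [ 0.525 -0.266 -0.009] 3.8 top z0 [ 0.521 -0.261]
tray2 [ 0.489  0.263 -0.001] 0.2 top z0 [0.489 0.263]
roller [ 0.445  0.112 -0.004] 0.4 top z0 [0.444 0.111]
headed [ 0.55  -0.006 -0.   ] 2.5 top z0 [ 0.548 -0.004]
domed [ 0.56   0.107 -0.007] 1.0 top z0 [0.558 0.106]
flanged [ 0.454 -0.001 -0.001] 1.1 top z0 [ 0.453 -0.   ]
orange [ 0.376 -0.072 -0.   ] 2.3 top z0 [ 0.374 -0.07 ]
open [ 0.645 -0.009 -0.003] 3.4 top z0 [ 0.641 -0.007]
plain [ 0.441 -0.12   0.001] 0.8 top z0 [ 0.44 -0.12]
dowel [ 0.653 -0.121  0.003] 1.2 top z0 [ 0.653 -0.121]
jar [ 0.542 -0.12  -0.   ] 0.7 top z0 [ 0.542 -0.119]
wrist [[ 0.449 -0.855 -0.262  0.376]
 [-0.894 -0.429 -0.13  -0.566]
 [-0.002  0.292 -0.956  0.383]
 [ 0.     0.     0.     1.   ]] [327.48239096   0.         282.89363937]
[[ 0.893  0.45   0.   ]
 [ 0.45  -0.893 -0.   ]
 [ 0.     0.    -1.   ]]
(array([ 1.6969, -1.4696, -0.3944]), array([ 0.    , -0.    ,  0.1486]))
```

Call:
step_arm(
  moves=[
    [0.7,-0.55,-0.3,0,0,0.148],
    [0.7,-0.55,-0.3,0,0,0.148],
    [0.7,-0.55,-0.3,0,0,0.148],
    [0.7,-0.55,-0.3,0,0,0.148],
    [0.7,-0.55,-0.3,0,0,0.148],
    [0.7,-0.55,-0.3,0,0,0.148],
  ],
)

```text
t: 1.75
ee_pos: [0.4191, -0.3586, 0.3329]
orientation: [3.141, 0.011, 0.004]
wrist_force: [-0.5, -0.2, 0.4]
gripper_width: 0.0877
gripper_force: 0.0
```

```bash
python3 - <<'E'
from h import *
print(readout.state()['ee_pos'],go([.52,-.12,.33],-np.pi/2))
E
```

```text
[ 0.41905657 -0.3586459   0.33291018] (array([ 0.3421, -0.7931,  0.01  ]), array([ 0.0002, -0.0008,  0.0023]))
```

Call:
step_arm(
  moves=[
    [0.3,-0.8,0,0,0,0.002],
    [0.3,-0.8,0,0,0,0.002],
    [0.3,-0.8,0,0,0,0.002],
    [0.3,-0.8,0,0,0,0.002],
    [0.3,-0.8,0,0,0,0.002],
    [0.3,-0.8,0,0,0,0.002],
  ],
)

```text
t: 2.5
ee_pos: [0.5063, -0.1223, 0.3312]
orientation: [3.141, -0.009, -0.001]
wrist_force: [-0.9, -0.4, 1.3]
gripper_width: 0.0877
gripper_force: 0.0
```

```bash
cat > look.py <<'E'
from h import *
import sys,pickle
n=sys.argv[1];c=calibration('wrist');im=get_image('wrist')
cv2.imwrite(f'pics/{n}.png',cv2.cvtColor(im,cv2.COLOR_RGB2BGR))
D={}
for th in 'tray_three tray_two roller headed_pin domed_nut flanged_bush open_nut plain_bush dowel'.split():
    D[th]=[(round(d['confidence'],2),d['location'][1],d['location'][0]) for d in mark_of('wrist',th)]
    print(th,[(a,plane(c,u,v,0)[:2].round(3).tolist(),[round(u),round(v)]) for a,u,v in D[th]])
pickle.dump((c,D),open(n+'.pkl','wb'))
E
python3 look.py w1
```

```text
tray_three [(0.85, [0.519, -0.267], [383, 155]), (0.58, [0.555, 0.103], [126, 133])]
tray_two [(0.72, [0.492, 0.27], [27, 177]), (0.6, [0.294, 0.223], [80, 292])]
roller []
headed_pin [(0.9, [0.554, -0.009], [203, 132])]
domed_nut [(0.93, [0.561, 0.105], [124, 128])]
flanged_bush [(0.89, [0.458, 0.004], [200, 197]), (0.87, [0.379, -0.077], [255, 245]), (0.44, [0.516, -0.268], [383, 157]), (0.2, [0.654, -0.116], [278, 56])]
open_nut [(0.83, [0.641, -0.008], [198, 67]), (0.56, [0.559, 0.103], [126, 130])]
plain_bush [(0.79, [0.448, -0.115], [279, 203])]
dowel [(0.72, [0.653, -0.117], [279, 56])]
```

Call:
step_arm(
  moves=[
    [0,-0.8,0,0,0,0],
    [0,-0.8,0,0,0,0],
    [0,-0.8,0,0,0,0],
    [0,-0.8,0,0,0,0],
    [0,-0.8,0,0,0,0],
    [0,-0.8,0,0,0,0],
  ],
)

```text
t: 3.75
ee_pos: [0.5078, 0.1185, 0.3315]
orientation: [3.141, -0.007, -0.0]
wrist_force: [-0.4, -0.8, 0.3]
gripper_width: 0.0879
gripper_force: 0.0
```

```bash
python3 look.py w2; python3 -c "
from h import *;print(readout.state()['ee_pos'])"
```

```text
tray_three [(0.78, [0.52, -0.269], [541, 157])]
tray_two [(0.81, [0.493, 0.264], [185, 176]), (0.78, [0.294, 0.227], [218, 294])]
roller [(0.9, [0.444, 0.106], [292, 206])]
headed_pin [(0.71, [0.552, -0.007], [372, 134])]
domed_nut [(0.91, [0.557, 0.101], [296, 130])]
flanged_bush [(0.93, [0.375, -0.076], [406, 247]), (0.81, [0.457, 0.005], [359, 198])]
open_nut [(0.73, [0.645, -0.006], [375, 64])]
plain_bush [(0.95, [0.444, -0.114], [435, 205])]
dowel [(0.65, [0.655, -0.117], [455, 58])]
[0.50774412 0.11894219 0.33171098]
```

View pics/w1.png

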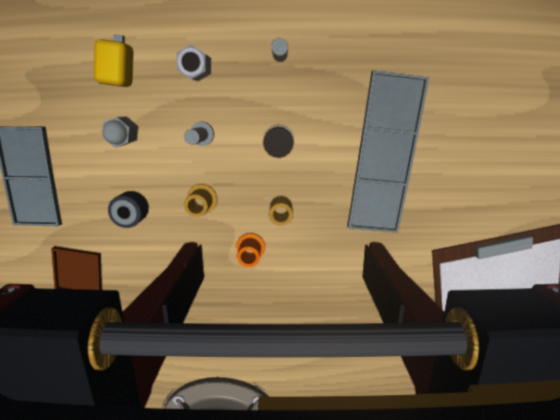

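View pics/w2.png

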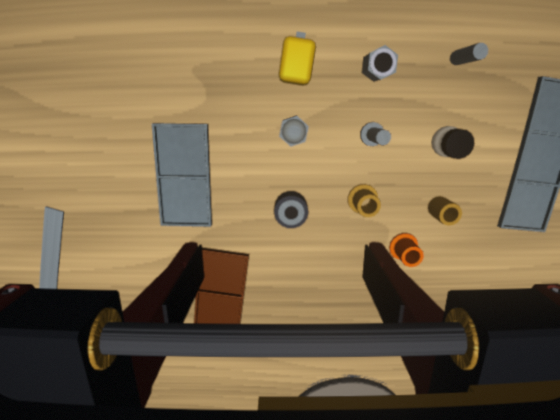

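The wrist views agree with my choice. In w2 the roller is at (292,212), the domed nut (294,130), the pin (378,134), the open nut (381,63), the brass flanged bush (365,202) and tray_two (183,175). In w1 tray_three is at (388,152). Next is a close crop for identity and the hexagon angles, plus heights from the two wrist views.

```bash
python3 - <<'E'
from h import *
import pickle
(c1,D1),(c2,D2)=[pickle.load(open(f'w{i}.pkl','rb')) for i in(1,2)]
for k,a,b in[('headed',(192,136),(382,136)),('open',(191,62),(382,63)),('roller',(123,211),(291,212)),('flanged',(203,204),(366,206)),('domed',(114,131),(293,129)),('jar',(278,141),(457,144)),('dowel',(280,46),(480,52)),
  ('t2corner',(46,127),(208,123)),('t2c',(60,223),(212,225)),('t3',(373,72),(542,77)),('t3',(348,227),(500,227))]:
    p,e=tri([(c1,*a),(c2,*b)]);print(k,'top',p.round(4),round(e*1e3,1))
for k,L,c in[('t3',[(373,72),(427,77),(397,231),(348,227)],c1),('t2',[(153,124),(208,123),(212,225),(161,226)],c2)]:
    q=np.array([plane(c,*x,.01)[:2] for x in L]);print(k,q.round(3).tolist(),q.mean(0).round(4),'yaw',[np.degrees(np.arctan2(*(q[i]-q[j])[::-1])).round(1) for i,j in((0,3),(1,2))],np.linalg.norm(q[0]-q[3]).round(3))
ims=[cv2.imread(f'pics/w{i}.png') for i in(1,2)]
def cr(i,u,v):return cv2.resize(ims[i-1][v-32:v+33-1,u-32:u+32],(256,256),interpolation=cv2.INTER_CUBIC)
cv2.imwrite('pics/crop.png',np.vstack([np.hstack([cr(1,119,132),cr(1,194,62),cr(1,200,200)]),np.hstack([cr(2,294,130),cr(2,380,64),cr(2,364,202)])]))
E
```

```text
headed top [ 0.5529 -0.0069  0.0532] 0.0
open top [ 0.6428 -0.0069  0.032 ] 0.5
roller top [0.4466 0.108  0.0328] 0.7
flanged top [ 0.4492 -0.0033  0.0118] 1.5
domed top [0.5599 0.1053 0.03  ] 0.4
jar top [ 0.5425 -0.1155  0.0356] 1.2
dowel top [ 0.6552 -0.1193  0.0563] 1.1
t2corner top [ 0.5669  0.2248 -0.0022] 0.9
t2c top [0.4186 0.2274 0.0062] 1.3
t3 top [ 0.6324 -0.2434  0.0066] 0.3
t3 top [ 0.4107 -0.2201  0.0064] 0.4
t3 [[0.632, -0.242], [0.626, -0.316], [0.405, -0.295], [0.412, -0.219]] [ 0.5189 -0.2683] yaw [np.float64(-6.0), np.float64(-5.5)] 0.221
t2 [[0.568, 0.299], [0.568, 0.222], [0.419, 0.227], [0.417, 0.305]] [0.4931 0.2632] yaw [np.float64(-2.1), np.float64(-1.7)] 0.151
```

View pics/crop.png

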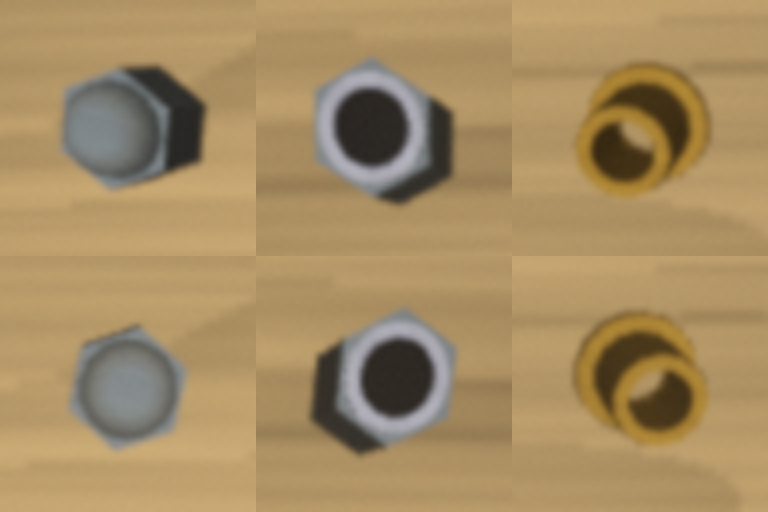

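The crop confirms the identities: the domed nut has a closed dome, the open nut a dark hole, and the brass bush has a flange.

```bash
python3 - <<'E'
from h import *
import pickle
c={i:pickle.load(open(f'w{i}.pkl','rb'))[0] for i in(1,2)}
p,e=tri([(c[1],195.75,205.25),(c[2],368.75,205.75)]);print('flanged',p.round(4),e)
def hexa(i,uc,vc,pts,z):
    q=np.array([plane(c[i],uc-32+x/4,vc-32+y/4,z)[:2] for x,y in pts]);m=q.mean(0)
    a=np.degrees(np.arctan2(*(q-m).T[::-1]));print(m.round(4),a.round(0),'mod60',np.round(np.degrees(np.angle(np.mean(np.exp(6j*np.radians(a)))))/6,1))
hexa(2,294,130,[(138,69),(185,117),(168,176),(117,192),(71,154),(84,87)],.03)
hexa(1,119,132,[(118,68),(168,97),(165,161),(112,188),(62,147),(66,88)],.03)
hexa(1,194,62,[(116,58),(174,97),(174,160),(120,193),(60,158),(60,95)],.037)
hexa(2,380,64,[(149,54),(200,91),(191,159),(131,190),(80,156),(87,87)],.037)
print(go([.445,.108,.13],-np.pi/2))
E
```

```text
flanged [ 4.566e-01 -1.000e-04  3.880e-02] 0.0003811215693402217
[0.5575 0.1043] [ -10.  -75. -136.  170.  110.   44.] mod60 -12.9
[0.5591 0.103 ] [ -11.  -66. -128.  169.  109.   50.] mod60 -9.4
[ 0.6429 -0.0087] [  -3.  -65. -120.  178.  115.   60.] mod60 -2.5
[ 0.642  -0.0067] [  -5.  -62. -122.  176.  118.   59.] mod60 -2.6
(array([-0.209 ,  0.0375,  0.6723]), array([ 0.    , -0.    , -0.0016]))
```

Call:
step_arm(
  moves=[
    [-0.209,0.037,0.55,0,0,0],
    [-0.209,0.037,0.6,0,0,0],
    [-0.209,0.037,0.67,0,0,0],
    [-0.209,0.037,0.67,0,0,0],
    [-0.209,0.037,0.67,0,0,0],
  ],
)

```text
t: 4.88
ee_pos: [0.4435, 0.1079, 0.1293]
orientation: [3.141, -0.007, -0.006]
wrist_force: [0.3, -0.0, 0.3]
gripper_width: 0.0877
gripper_force: 0.0
```

```bash
python3 - <<'E'
from h import *
print(readout.state()['ee_pos'],go([.445,.108,.029],-np.pi/2))
c=calibration('wrist');im=get_image('wrist');print([(d['confidence'],plane(c,*d['location'][::-1],0).round(4)) for d in mark_of('wrist','roller')])
cv2.imwrite('pics/r1.png',cv2.cvtColor(im,cv2.COLOR_RGB2BGR))
E
```

```text
[0.44350094 0.1079431  0.12933306] (array([ 0.0062, -0.0005,  0.3344]), array([ 0.0003,  0.0012, -0.0013]))
[(0.98, array([0.444 , 0.1076, 0.    ]))]
```

View pics/r1.png

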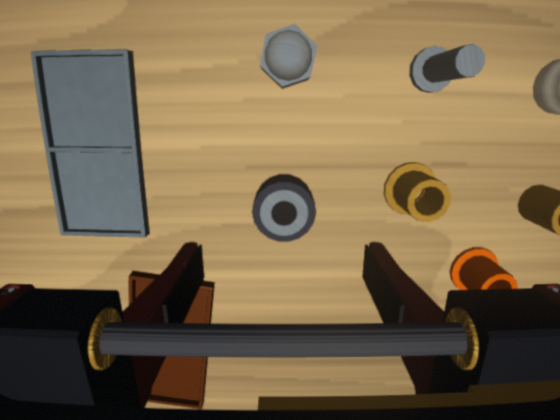

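The roller at (284,210) is centred between the fingers, so I'll go down and grip.

Call:
step_arm(
  moves=[
    [0.003,0,0.2,0,0,0],
    [0.003,0,0.334,0,0,0],
    [0.003,0,0.334,0,0,0],
    [0.003,0,0.334,0,0,0],
  ],
)

```text
t: 5.48
ee_pos: [0.4476, 0.109, 0.0323]
orientation: [-3.141, 0.007, -0.005]
wrist_force: [0.3, 0.8, -0.1]
gripper_width: 0.0877
gripper_force: 0.0
```

Call:
step_arm(
  hand=44,
  moves=[
    [0,0,0,0,0,0],
    [0,0,0,0,0,0],
    [0,0,0,0,0,0],
    [0,0,0,0,0,0],
  ],
)

```text
t: 5.98
ee_pos: [0.4459, 0.1083, 0.0307]
orientation: [3.142, -0.007, 0.001]
wrist_force: [0.4, -3.7, 1.9]
gripper_width: 0.051
gripper_force: 1.7
```

Call:
step_arm(
  hand=30,
  moves=[
    [0,0,0,0,0,0],
    [0,0,0,0,0,0],
    [0,0,0,0,0,0],
  ],
)

```text
t: 6.35
ee_pos: [0.4459, 0.1081, 0.0306]
orientation: [3.141, -0.007, 0.0]
wrist_force: [0.1, -0.6, 6.1]
gripper_width: 0.049
gripper_force: 30.0
```

Call:
step_arm(
  moves=[
    [0,0,-0.1,0,0,0],
    [0,0,-0.3,0,0,0],
    [0,0,-0.4,0,0,0],
    [0,0,-0.4,0,0,0],
  ],
)

```text
t: 6.85
ee_pos: [0.447, 0.1088, 0.1519]
orientation: [-3.141, 0.007, -0.006]
wrist_force: [-0.2, 0.6, -3.3]
gripper_width: 0.0489
gripper_force: 30.0
```

```bash
python3 - <<'E'
from h import *
print(go([.445,-.260,.15],-np.pi/2))
E
```

```text
(array([-9.0000e-04,  1.2293e+00,  5.1000e-03]), array([-0.0003, -0.0013, -0.0015]))
```

Call:
step_arm(
  moves=[
    [0,0.2,0,0,0,0],
    [0,0.4,0,0,0,0],
    [0,0.6,0,0,0,0],
    [0,0.8,0,0,0,0],
    [0,1.0,0,0,0,0],
  ],
)

```text
t: 7.48
ee_pos: [0.443, -0.193, 0.1483]
orientation: [-3.141, 0.006, 0.005]
wrist_force: [1.1, 0.3, -2.0]
gripper_width: 0.0489
gripper_force: 30.0
```

Call:
step_arm(
  moves=[
    [0,0.15,0,0,0,0],
    [0,0.23,0,0,0,0],
    [0,0.23,0,0,0,0],
    [0,0.23,0,0,0,0],
    [0,0.23,0,0,0,0],
  ],
)

```text
t: 8.1
ee_pos: [0.4442, -0.259, 0.1498]
orientation: [-3.141, 0.003, 0.002]
wrist_force: [-0.4, 0.1, -2.7]
gripper_width: 0.0493
gripper_force: 30.0
```

```bash
python3 - <<'E'
from h import *
print(go([.445,-.260,.0345],-np.pi/2))
c=calibration('wrist');im=get_image('wrist');print([(d['confidence'],plane(c,*d['location'][::-1],0).round(4)) for d in mark_of('wrist','tray_three')])
cv2.imwrite('pics/r2.png',cv2.cvtColor(im,cv2.COLOR_RGB2BGR))
E
```

```text
(array([0.0032, 0.0037, 0.3844]), array([-0.0003,  0.0003, -0.0007]))
[(0.92, array([ 0.5172, -0.2697,  0.    ]))]
```

View pics/r2.png

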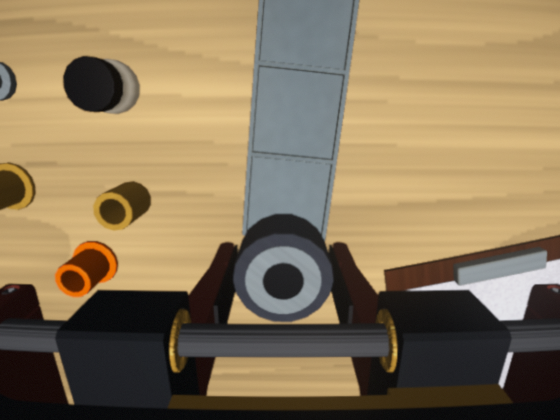

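The roller is held over the near compartment, and the dividers show at rows ~157 and ~70. I'll check the tray pose from them.

```bash
python3 - <<'E'
from h import *
c=calibration('wrist')
for p in[(252,153),(334,159),(259,66),(346,74)]: print(plane(c,*p,.01).round(4))
E
```

```text
[ 0.487  -0.2324  0.01  ]
[ 0.4816 -0.3031  0.01  ]
[ 0.557 -0.24   0.01 ]
[ 0.5508 -0.3103  0.01  ]
```

Call:
step_arm(
  moves=[
    [0.003,0.01,0.2,0,0,0],
    [0.003,0.01,0.34,0,0,0],
    [0.003,0.01,0.34,0,0,0],
    [0.003,0.01,0.36,0,0,0],
    [0.003,0.01,0.37,0,0,0],
    [0.003,0.01,0.37,0,0,0],
  ],
)

```text
t: 8.95
ee_pos: [0.4457, -0.264, 0.0405]
orientation: [3.141, -0.007, 0.003]
wrist_force: [-0.4, -0.0, -3.5]
gripper_width: 0.0489
gripper_force: 30.0
```

Call:
step_arm(
  moves=[
    [0,-0.004,0.012,0,0,0],
    [0,-0.004,0.021,0,0,0],
    [0,-0.004,0.021,0,0,0],
  ],
)

```text
t: 9.32
ee_pos: [0.4453, -0.2623, 0.0337]
orientation: [3.141, -0.007, 0.0]
wrist_force: [-1.7, 0.9, 5.3]
gripper_width: 0.049
gripper_force: 30.0
```

Call:
step_arm(
  hand=75,
  moves=[
    [0,0,0,0,0,0],
    [0,0,0,0,0,0],
    [0,0,0,0,0,0],
    [0,0,-0.1,0,0,0],
    [0,0,-0.3,0,0,0],
    [0,0,-0.4,0,0,0],
    [0.1,-0.1,-0.4,0,0,0],
    [0.2,-0.3,-0.4,0,0,0],
    [0.3,-0.5,-0.4,0,0,0.061],
    [0.38,-0.7,-0.4,0,0,0.061],
    [0.38,-0.9,-0.4,0,0,0.061],
    [0.38,-0.95,-0.4,0,0,0.061],
  ],
)

```text
t: 10.82
ee_pos: [0.5605, 0.027, 0.1532]
orientation: [-3.126, 0.299, -0.0]
wrist_force: [-0.7, -0.3, -0.2]
gripper_width: 0.0749
gripper_force: 0.0
```

```bash
python3 - <<'E'
from h import *
print(go([.559,.104,.12],-np.pi/2-np.radians(11)))
E
```

```text
(array([-0.0535, -0.2507,  0.111 ]), array([-0.0006,  0.    ,  0.0004]))
```

Call:
step_arm(
  moves=[
    [-0.053,-0.25,0,0,0,0],
    [-0.053,-0.25,0.1,0,0,0],
    [-0.053,-0.25,0.11,0,0,0],
    [-0.053,-0.25,0.11,0,0,0],
  ],
)

```text
t: 11.32
ee_pos: [0.5595, 0.0972, 0.1202]
orientation: [3.125, -0.31, -0.001]
wrist_force: [0.4, -0.0, 0.3]
gripper_width: 0.0748
gripper_force: 0.0
```

```bash
python3 - <<'E'
from h import *
c=calibration('wrist');im=get_image('wrist');print([(d['confidence'],plane(c,*d['location'][::-1],0).round(4)) for d in mark_of('wrist','domed_nut')])
cv2.imwrite('pics/d1.png',cv2.cvtColor(im,cv2.COLOR_RGB2BGR))
print(readout.state()['ee_pos'],go([.559,.104,.029],-np.pi/2-np.radians(11)))
E
```

```text
[(0.6, array([0.557 , 0.1033, 0.    ])), (0.58, array([ 0.6435, -0.008 ,  0.    ]))]
[0.5601148  0.09707685 0.12098026] (array([-0.0086, -0.022 ,  0.3066]), array([ 0.0001, -0.0004, -0.0021]))
```

View pics/d1.png

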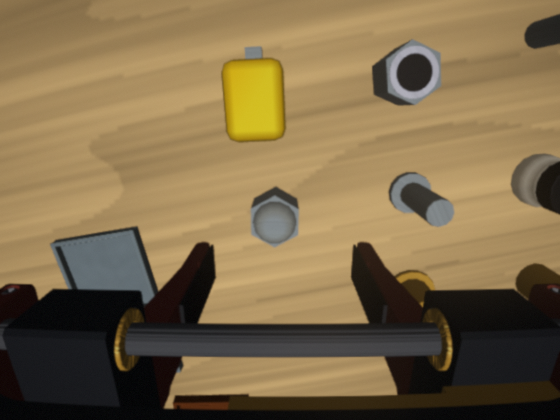

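The nut's flats are parallel to the fingers. It stands slightly left of centre at (274,216), so I'll correct that, go down and grip.

Call:
step_arm(
  moves=[
    [-0.01,-0.02,0.15,0,0,0],
    [-0.01,-0.02,0.29,0,0,0],
    [-0.01,-0.02,0.305,0,0,0],
    [-0.01,-0.02,0.305,0,0,0],
    [-0.01,-0.02,0.305,0,0,0],
  ],
)

```text
t: 12.05
ee_pos: [0.5591, 0.1052, 0.0306]
orientation: [-3.125, 0.309, -0.005]
wrist_force: [-0.0, -1.5, 0.0]
gripper_width: 0.0752
gripper_force: 0.0
```

Call:
step_arm(
  hand=25,
  moves=[
    [0,0,0,0,0,0],
    [0,0,0,0,0,0],
    [0,0,0,0,0,0],
    [0,0,0,0,0,0],
    [0,0,0,0,0,0],
  ],
)

```text
t: 12.68
ee_pos: [0.5576, 0.105, 0.0287]
orientation: [3.126, -0.308, -0.0]
wrist_force: [-0.1, -1.0, 1.8]
gripper_width: 0.0359
gripper_force: 30.0
```

Call:
step_arm(
  moves=[
    [0,0,-0.1,0,0,0],
    [0,0,-0.3,0,0,0],
    [0,0.05,-0.4,0,0,0],
    [0.02,0.2,-0.4,0,0,0],
    [0.04,0.4,-0.4,0,0,0],
    [0.06,0.6,-0.4,0,0,0],
    [0.08,0.8,-0.4,0,0,-0.061],
    [0.108,1.0,-0.4,0,0,-0.061],
    [0.108,1.0,-0.4,0,0,-0.061],
  ],
)

```text
t: 13.8
ee_pos: [0.5288, -0.2022, 0.148]
orientation: [3.139, -0.023, -0.003]
wrist_force: [0.5, 0.1, -2.7]
gripper_width: 0.036
gripper_force: 30.0
```

```bash
python3 - <<'E'
from h import *
s=readout.state();print(s['gripper_force'],go([.519,-.2695,.05],-np.pi/2))
E
```

```text
29.994188870405196 (array([-0.0287,  0.224 ,  0.3272]), array([ 0.0008,  0.0006, -0.0046]))
```

Call:
step_arm(
  moves=[
    [-0.028,0.15,0,0,0,-0.005],
    [-0.028,0.224,0.05,0,0,-0.005],
    [-0.028,0.224,0.2,0,0,-0.005],
    [-0.028,0.224,0.32,0,0,-0.005],
    [-0.028,0.224,0.32,0,0,-0.005],
    [-0.028,0.224,0.32,0,0,-0.005],
    [-0.028,0.224,0.32,0,0,-0.005],
  ],
)

```text
t: 14.68
ee_pos: [0.5235, -0.2627, 0.0542]
orientation: [3.141, 0.018, 0.004]
wrist_force: [-0.3, 0.0, -1.9]
gripper_width: 0.036
gripper_force: 30.0
```

```bash
python3 - <<'E'
from h import *
print(go([.519,-.2695,.032],-np.pi/2))
E
```

```text
(array([-0.0156,  0.0225,  0.074 ]), array([ 0.0003, -0.0008,  0.0036]))
```

Call:
step_arm(
  moves=[
    [-0.015,0.022,0.04,0,0,0.004],
    [-0.015,0.022,0.06,0,0,0.004],
    [-0.015,0.022,0.072,0,0,0.004],
    [-0.015,0.022,0.072,0,0,0.004],
  ],
)

```text
t: 15.18
ee_pos: [0.5171, -0.2695, 0.0317]
orientation: [3.141, -0.003, -0.002]
wrist_force: [-3.6, 0.4, 7.6]
gripper_width: 0.0356
gripper_force: 30.0
```

Call:
step_arm(
  hand=70,
  moves=[
    [0,0,0,0,0,0],
    [0,0,0,0,0,0],
    [0,0,0,0,0,0],
    [0,0,-0.1,0,0,0],
    [0,0,-0.3,0,0,0],
    [0,-0.05,-0.4,0,0,0],
    [0.05,-0.2,-0.4,0,0,0],
    [0.1,-0.4,-0.4,0,0,0],
    [0.12,-0.6,-0.4,0,0,0],
    [0.12,-0.8,-0.4,0,0,0],
    [0.12,-0.87,-0.4,0,0,0],
    [0.12,-0.87,-0.4,0,0,0],
  ],
)

```text
t: 16.68
ee_pos: [0.5542, -0.006, 0.1511]
orientation: [-3.141, -0.004, -0.0]
wrist_force: [-0.1, -0.0, 0.3]
gripper_width: 0.0705
gripper_force: 0.0
```

```bash
python3 - <<'E'
from h import *
c=calibration('wrist');im=get_image('wrist')
for n in('headed_pin','open_nut'):print([(d['confidence'],plane(c,*d['location'][::-1],0).round(4)) for d in mark_of('wrist',n)])
cv2.imwrite('pics/p1.png',cv2.cvtColor(im,cv2.COLOR_RGB2BGR))
print(readout.state()['ee_pos'],go([.553,-.007,.037],-np.pi/2))
E
```

```text
[(0.59, array([ 0.5537, -0.0094,  0.    ]))]
[]
[ 0.55415682 -0.01021262  0.15093523] (array([-0.0038, -0.011 ,  0.3798]), array([ 0.0003,  0.0001, -0.0012]))
```

View pics/p1.png

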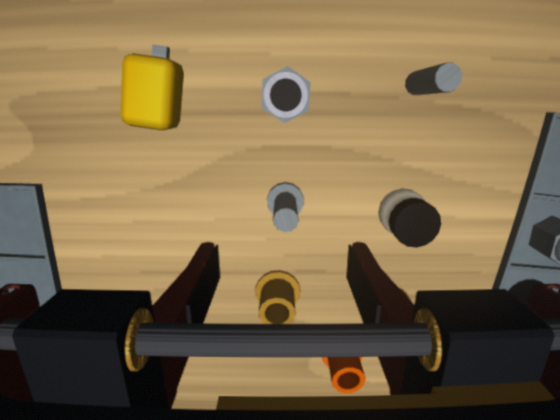

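The pin at (286,205) is centred between the fingers, so I'll go down.

Call:
step_arm(
  moves=[
    [-0.003,-0.008,0.2,0,0,0],
    [-0.003,-0.008,0.36,0,0,0],
    [-0.003,-0.008,0.38,0,0,0],
    [-0.003,-0.008,0.38,0,0,0],
    [-0.003,-0.008,0.38,0,0,0],
  ],
)

```text
t: 17.45
ee_pos: [0.5549, -0.0062, 0.039]
orientation: [-3.142, 0.003, -0.005]
wrist_force: [-0.3, 0.5, -0.1]
gripper_width: 0.07
gripper_force: 0.0
```

Call:
step_arm(
  hand=10,
  moves=[
    [0,0,0,0,0,0],
    [0,0,0,0,0,0],
    [0,0,0,0,0,0],
    [0,0,0,0,0,0],
    [0,0,0,0,0,0],
    [0,0,0,0,0,0],
  ],
)

```text
t: 18.2
ee_pos: [0.5532, -0.0061, 0.037]
orientation: [3.141, -0.002, -0.0]
wrist_force: [-1.0, -0.9, -0.0]
gripper_width: 0.0194
gripper_force: 30.0
```

Call:
step_arm(
  moves=[
    [0,0,-0.1,0,0,0],
    [0,0,-0.3,0,0,0],
    [0,0.05,-0.4,0,0,0],
    [0.03,0.2,-0.4,0,0,0],
    [0.06,0.4,-0.4,0,0,0],
    [0.1,0.6,-0.4,0,0,0],
    [0.133,0.8,-0.4,0,0,0],
    [0.133,0.9,-0.4,0,0,0],
    [0.133,0.9,-0.35,0,0,0],
    [0.133,0.9,-0.2,0,0,0],
    [0.133,0.9,-0.05,0,0,0],
    [0.133,0.9,-0.05,0,0,0],
  ],
)

```text
t: 19.7
ee_pos: [0.5896, -0.2724, 0.0478]
orientation: [-3.137, -0.002, 0.013]
wrist_force: [-0.7, 0.4, -1.7]
gripper_width: 0.0197
gripper_force: 30.0
```

```bash
python3 - <<'E'
from h import *
print(go([.593,-.277,.0405],-np.pi/2))
E
```

```text
(array([0.0114, 0.0154, 0.0241]), array([-0.0014,  0.0026,  0.0003]))
```

Call:
step_arm(
  moves=[
    [0.01,0.012,0.0,0,0,0],
    [0.01,0.012,0.01,0,0,0],
    [0.01,0.012,0.024,0,0,0],
    [0.01,0.012,0.026,0,0,0],
    [0.01,0.012,0.026,0,0,0],
  ],
)

```text
t: 20.32
ee_pos: [0.5957, -0.2795, 0.0444]
orientation: [3.142, -0.002, 0.0]
wrist_force: [-0.7, 0.8, -1.2]
gripper_width: 0.0195
gripper_force: 30.0
```

Call:
step_arm(
  moves=[
    [-0.007,-0.007,0.008,0,0,0],
    [-0.007,-0.007,0.013,0,0,0],
    [-0.007,-0.007,0.013,0,0,0],
  ],
)

```text
t: 20.7
ee_pos: [0.5936, -0.2773, 0.0402]
orientation: [-3.142, 0.002, 0.0]
wrist_force: [0.2, -0.5, -1.7]
gripper_width: 0.0195
gripper_force: 30.0
```

Call:
step_arm(
  moves=[
    [0,0,0.004,0,0,0],
    [0,0,0.004,0,0,0],
  ],
)

```text
t: 20.95
ee_pos: [0.5938, -0.2774, 0.04]
orientation: [3.141, -0.002, 0.0]
wrist_force: [-2.4, 0.8, 5.4]
gripper_width: 0.0194
gripper_force: 30.0
```

Call:
step_arm(
  hand=70,
  moves=[
    [0,0,0,0,0,0],
    [0,0,0,0,0,0],
    [0,0,0,0,0,0],
    [0,0,-0.1,0,0,0],
    [0,0,-0.3,0,0,0],
    [0,-0.05,-0.4,0,0,0],
    [0.05,-0.2,-0.4,0,0,0.014],
    [0.1,-0.4,-0.4,0,0,0.014],
    [0.163,-0.6,-0.4,0,0,0.014],
    [0.163,-0.8,-0.4,0,0,0.014],
    [0.163,-0.9,-0.4,0,0,0.014],
    [0.163,-0.9,-0.4,0,0,0.014],
  ],
)

```text
t: 22.45
ee_pos: [0.6429, -0.0035, 0.1592]
orientation: [-3.139, 0.062, 0.0]
wrist_force: [-0.1, -0.2, -0.6]
gripper_width: 0.0699
gripper_force: 0.0
```

```bash
python3 - <<'E'
from h import *
s0=readout.state()['ee_pos'];c=calibration('wrist');im=get_image('wrist')
for n in('open_nut',):print([(d['confidence'],plane(c,*d['location'][::-1],0).round(4)) for d in mark_of('wrist',n)])
cv2.imwrite('pics/o1.png',cv2.cvtColor(im,cv2.COLOR_RGB2BGR))
print(s0,readout.state()['ee_pos'],go([.6425,-.0075,.030],-np.pi/2-np.radians(2.5)))
E
```

```text
[(0.97, array([ 0.644 , -0.0068,  0.    ]))]
[ 0.64285072 -0.00349413  0.15917504] [ 0.64296422 -0.00865767  0.1590394 ] (array([-0.0017, -0.0042,  0.4301]), array([ 0.0003,  0.    , -0.0007]))
```

View pics/o1.png

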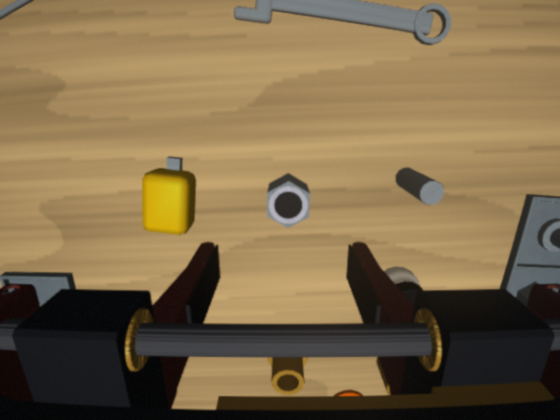

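The nut at (288,203) is centred and aligned with the fingers.

Call:
step_arm(
  moves=[
    [0,-0.003,0.2,0,0,0],
    [0,-0.003,0.38,0,0,0],
    [0,-0.003,0.43,0,0,0],
    [0,-0.003,0.43,0,0,0],
    [0,-0.003,0.43,0,0,0],
    [0,-0.003,0.43,0,0,0],
  ],
)

```text
t: 23.3
ee_pos: [0.6445, -0.0066, 0.0323]
orientation: [-3.141, 0.072, -0.005]
wrist_force: [0.0, 0.2, -0.6]
gripper_width: 0.0704
gripper_force: 0.0
```

Call:
step_arm(
  hand=25,
  moves=[
    [0,0,0,0,0,0],
    [0,0,0,0,0,0],
    [0,0,0,0,0,0],
    [0,0,0,0,0,0],
    [0,0,0,0,0,0],
  ],
)

```text
t: 23.92
ee_pos: [0.643, -0.0067, 0.0302]
orientation: [3.141, -0.071, 0.0]
wrist_force: [-0.2, -0.5, 1.3]
gripper_width: 0.0357
gripper_force: 30.0
```

Call:
step_arm(
  moves=[
    [0,0,-0.1,0,0,0],
    [0,0,-0.3,0,0,0],
    [0,-0.05,-0.4,0,0,0],
    [-0.1,-0.2,-0.4,0,0,0],
    [-0.2,-0.35,-0.4,0,0,0],
    [-0.3,-0.5,-0.4,0,0,0],
    [-0.416,-0.65,-0.4,0,0,0],
    [-0.416,-0.85,-0.4,0,0,-0.01],
    [-0.416,-0.883,-0.4,0,0,-0.01],
    [-0.416,-0.883,-0.3,0,0,-0.01],
    [-0.416,-0.883,-0.15,0,0,-0.01],
    [-0.416,-0.883,-0.15,0,0,-0.01],
  ],
)

```text
t: 25.42
ee_pos: [0.5277, 0.2612, 0.0718]
orientation: [3.137, -0.023, -0.011]
wrist_force: [-0.2, 0.3, -1.6]
gripper_width: 0.0356
gripper_force: 30.0
```

```bash
python3 - <<'E'
from h import *
c=calibration('wrist');im=get_image('wrist')
print([(d['confidence'],plane(c,*d['location'][::-1],0).round(4)) for d in mark_of('wrist','tray_two')])
cv2.imwrite('pics/o2.png',cv2.cvtColor(im,cv2.COLOR_RGB2BGR))
print(readout.state()['ee_pos'],go([.530,.263,.034],-np.pi/2))
E
```

```text
[]
[0.53056822 0.26331199 0.0755973 ] (array([-0.0018,  0.001 ,  0.1387]), array([ 0.0001,  0.0001, -0.0047]))
```

View pics/o2.png

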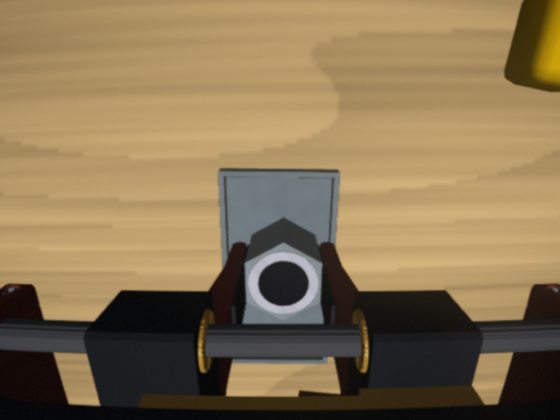

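The nut is held over the far compartment. The tray edges at columns 220 and 339 straddle it.

Call:
step_arm(
  moves=[
    [-0.002,0,0.08,0,0,0],
    [-0.002,0,0.12,0,0,0],
    [-0.002,0,0.135,0,0,0],
    [-0.002,0,0.138,0,0,0],
    [-0.002,0,0.138,0,0,0],
  ],
)

```text
t: 26.15
ee_pos: [0.5302, 0.264, 0.0344]
orientation: [-3.141, 0.022, -0.002]
wrist_force: [0.3, 0.7, -2.3]
gripper_width: 0.0357
gripper_force: 30.0
```

Call:
step_arm(
  moves=[
    [0,0,0.004,0,0,0],
    [0,0,0.005,0,0,0],
  ],
)

```text
t: 26.4
ee_pos: [0.5302, 0.264, 0.0331]
orientation: [-3.141, 0.022, -0.002]
wrist_force: [-0.9, -1.2, 6.8]
gripper_width: 0.0361
gripper_force: 30.0
```

Call:
step_arm(
  hand=70,
  moves=[
    [0,0,0,0,0,0],
    [0,0,0,0,0,0],
    [0,0,0,0,0,0],
    [0,0,-0.1,0,0,0],
    [0,0,-0.3,0,0,0],
    [0,0.05,-0.4,0,0,0],
    [-0.05,0.2,-0.4,0,0,0],
    [-0.1,0.4,-0.4,0,0,0],
    [-0.2,0.6,-0.4,0,0,0],
    [-0.245,0.8,-0.4,0,0,0],
    [-0.245,0.883,-0.4,0,0,0],
    [-0.245,0.883,-0.4,0,0,0],
  ],
)

```text
t: 27.9
ee_pos: [0.4522, -0.0024, 0.1524]
orientation: [3.141, -0.029, 0.0]
wrist_force: [-0.0, 0.2, 0.8]
gripper_width: 0.07
gripper_force: 0.0
```

```bash
python3 - <<'E'
from h import *
c=calibration('wrist');im=get_image('wrist')
print([(d['confidence'],plane(c,*d['location'][::-1],0).round(4),d['location']) for d in mark_of('wrist','flanged_bush')])
cv2.imwrite('pics/f1.png',cv2.cvtColor(im,cv2.COLOR_RGB2BGR))
print(readout.state()['ee_pos'],go([.457,0,.031],-np.pi/2))
E
```

```text
[(0.97, array([ 0.4557, -0.002 ,  0.    ]), [193.5, 283.0]), (0.97, array([ 0.3791, -0.0713,  0.    ]), [266.4, 353.8])]
[0.45283604 0.0006409  0.15240793] (array([0.0137, 0.0022, 0.4047]), array([-0.0002, -0.0002, -0.0044]))
```

View pics/f1.png

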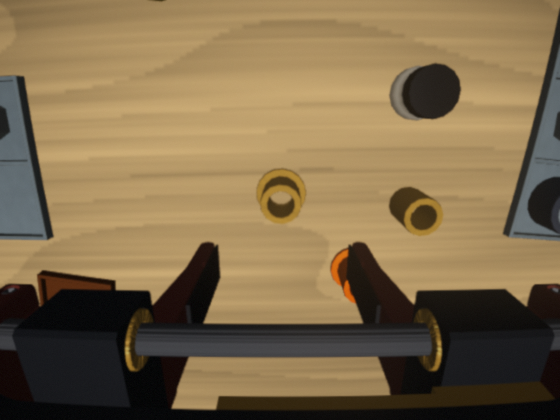

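The brass flanged bush at (282,195) is centred, and the orange one at (345,272) stays clear of the finger.

Call:
step_arm(
  moves=[
    [0.011,0.003,0.2,0,0,0],
    [0.011,0.003,0.36,0,0,0],
    [0.011,0.003,0.405,0,0,0],
    [0.011,0.003,0.405,0,0,0],
    [0.011,0.003,0.405,0,0,0],
    [0.011,0.003,0.405,0,0,0],
  ],
)

```text
t: 28.75
ee_pos: [0.457, -0.0009, 0.0322]
orientation: [-3.141, 0.022, -0.005]
wrist_force: [0.6, 0.3, 0.1]
gripper_width: 0.0701
gripper_force: 0.0
```

Call:
step_arm(
  hand=25,
  moves=[
    [0,0,0,0,0,0],
    [0,0,0,0,0,0],
    [0,0,0,0,0,0],
    [0,0,0,0,0,0],
    [0,0,0,0,0,0],
  ],
)

```text
t: 29.38
ee_pos: [0.4558, -0.001, 0.0308]
orientation: [3.141, -0.022, -0.0]
wrist_force: [0.2, -0.3, 1.1]
gripper_width: 0.0328
gripper_force: 30.0
```

Call:
step_arm(
  moves=[
    [0,0,-0.1,0,0,0],
    [0,0,-0.3,0,0,0],
    [0,-0.05,-0.4,0,0,0],
    [0,-0.2,-0.4,0,0,0],
    [0,-0.4,-0.4,0,0,0],
    [0,-0.6,-0.4,0,0,0],
    [0,-0.8,-0.4,0,0,0],
    [0,-0.887,-0.4,0,0,0],
    [0,-0.887,-0.3,0,0,0],
    [0,-0.887,-0.15,0,0,0],
    [0,-0.887,-0.1,0,0,0],
    [0,-0.887,-0.1,0,0,0],
  ],
)

```text
t: 30.88
ee_pos: [0.4589, 0.2646, 0.0601]
orientation: [3.14, -0.022, -0.003]
wrist_force: [0.3, 0.5, -2.0]
gripper_width: 0.0326
gripper_force: 30.0
```

```bash
python3 - <<'E'
from h import *
print(readout.state()['ee_pos'],go([.456,.265,.0345],-np.pi/2))
E
```

```text
[0.45890683 0.26459641 0.06007531] (array([-0.0095, -0.0013,  0.0853]), array([ 0.0004,  0.0007, -0.0044]))
```

Call:
step_arm(
  moves=[
    [-0.007,0,0.04,0,0,0],
    [-0.007,0,0.07,0,0,0],
    [-0.007,0,0.085,0,0,0],
    [-0.007,0,0.087,0,0,0],
    [-0.007,0,0.087,0,0,0],
  ],
)

```text
t: 31.5
ee_pos: [0.4576, 0.2652, 0.0348]
orientation: [-3.141, 0.022, -0.0]
wrist_force: [0.4, -0.3, -1.5]
gripper_width: 0.0321
gripper_force: 30.0
```

Call:
step_arm(
  moves=[
    [-0.003,0,0.004,0,0,0],
    [-0.003,0,0.006,0,0,0],
  ],
)

```text
t: 31.75
ee_pos: [0.4569, 0.2652, 0.0337]
orientation: [-3.141, 0.022, -0.001]
wrist_force: [-2.3, -2.8, 12.3]
gripper_width: 0.0324
gripper_force: 30.0
```

Contact with the floor. I'll release, lift clear and move to a place from which everything can be checked.

Call:
step_arm(
  hand=70,
  moves=[
    [0,0,0,0,0,0],
    [0,0,0,0,0,0],
    [0,0,0,0,0,0],
    [0,0,-0.1,0,0,0],
    [0,0,-0.3,0,0,0],
    [0,0,-0.5,0,0,0],
    [0,0.1,-0.7,0,0,0],
    [0,0.3,-0.9,0,0,0],
    [0.1,0.5,-0.95,0,0,0],
    [0.15,0.7,-0.95,0,0,0],
    [0.15,0.883,-0.95,0,0,0],
    [0.15,0.883,-0.95,0,0,0],
  ],
)

```text
t: 33.25
ee_pos: [0.4977, -0.005, 0.3179]
orientation: [3.14, -0.032, 0.0]
wrist_force: [-0.0, 0.6, -0.8]
gripper_width: 0.0703
gripper_force: 0.0
```

```bash
python3 - <<'E'
from h import *
a=get_image('wrist');b=get_image('side')
w=cv2.resize(a[:290],None,fx=1,fy=1);
m=np.vstack([w,b[120:370]])
cv2.imwrite('pics/end.png',cv2.cvtColor(m,cv2.COLOR_RGB2BGR));print(readout.state()['t'],readout.state()['ee_pos'])
E
```

```text
33.35 [ 0.49775727 -0.00226417  0.31773884]
```

View pics/end.png

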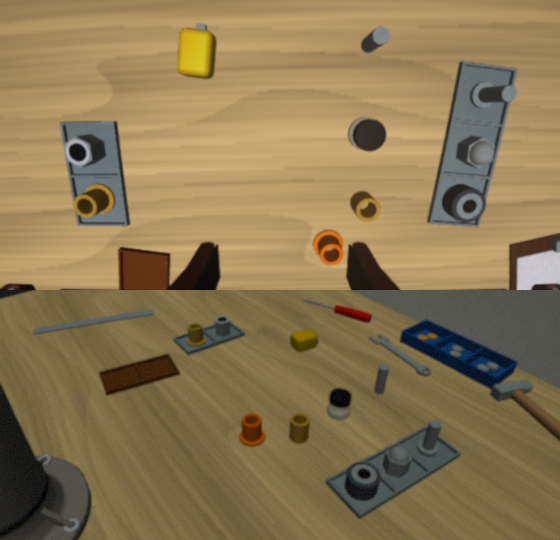

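The picture shows all five parts upright, each in its own compartment: open nut (85,151), flanged bush (96,201), pin (490,94), domed nut (477,152) and roller (463,203). The plain bush (366,206) and dowel (375,40) haven't moved.

```bash
python3 -c "
from workcell import job;print(job.sign_off())"
```

```text
the job is handed in; nothing more can be done
None
```

Job handed in after about 33 s of the 102 s: the last picture showed all five parts upright, each in its own compartment of the right tray, with the plain bush and headless pin untouched; no verdict was returned.

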